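Pull-test three spring clips and discard the tired one

TASK

Pull-test the three spring clips on the test board: draw each gauge 5 to 10 mm towards you through its clip's jaws, straight, level and gently, and feel how hard the clip holds, without pulling the gauge out yet or wrenching or lifting the clip. Then draw the gauge right out of the clip that holds weakest, leave that gauge on the board and lay the clip in the card scrap tray; the other two clips keep their places and their gauges, and the loupe, tin and jar are not disturbed.

Things in the scene. Friction and masses are not known exactly. Their poses are not given: they have to be found in the camera images.
- board: pull-test board, fixed to the bench: wood, 188 (x) x 246 (y) x 10 mm. Origin at the centre of its underside, z up, +x away from the robot at yaw 0. The front part (x -94 to +30 mm) is bare; the gauges stand on it. At x = +54 mm small steel dowels, 5 mm thick, 6 mm high, stand 19 mm either side of each slot's middle line, one each side of a clip.
- stop (a point): foot of the upright aluminium stop bar that crosses the board: board x = +40 mm (the bar's far face), y = 0, z = 10 mm (board top). The bar is 4 mm thick, rises 18 mm above the board, and has three open slots 20 mm wide at board y = -76, 0 and +76 mm, a clip behind each; which clip is behind which slot changes
- clip_a: one of three steel spring clips that look alike, on its side behind a slot, square to the board, loose. Origin on the pivot axis at the underside, z up, jaws to -x. 24 mm high, 65 mm long (x -36 to +31 mm), 35 mm wide over the thumb plates. Grip it at the pivot housing (x -10 to +14 mm, 30 mm wide, 24 mm high): that does not work the jaws. About 70 g
- clip_a_jaw: the spring-loaded lever of clip_a, on its -y side, hinged on the pivot; origin and axes as the clip's when it holds a blade. It presses the blade against the other lever: about 6 to 8 N in a sound clip, 2 to 3 N in the tired one
- gauge_a: pull gauge held by clip_a, square to the board, about 30 g, standing loose on the board: a dark wooden grip 34 (x) x 12 (y) x 28 (z) mm with a brass blade 2 mm thick, 14 mm high, out of its +x end. Origin at the underside of the grip's middle, z up, +x along the blade. At the start the blade is 17 to 20 mm deep in the jaws; it draws out towards -x.
- gauge_a_tip (a point): tip of gauge_a's blade, 69 mm from the grip's middle along +x, 12 mm above the grip's underside; at clip x = -14 to -17 mm at the start, out of the jaws beyond clip x = -36 mm
- clip_b: second clip, outwardly the same as clip_a. The housing's front shoulders (clip x = -10 mm) bear on the far face of the stop when its gauge is pulled; the jaws reach forward through the slot and the spring-closed lips (clip x -34 to -24 mm) hold the blade. Nothing but the stop holds a clip: it lifts straight up
- clip_b_jaw: the spring-loaded lever of clip_b, on its -y side, hinged on the pivot; origin and axes as the clip's when it holds a blade. It presses the blade against the other lever: about 6 to 8 N in a sound clip, 2 to 3 N in the tired one
- gauge_b: pull gauge held by clip_b, square to the board, about 30 g, standing loose on the board: a dark wooden grip 34 (x) x 12 (y) x 28 (z) mm with a brass blade 2 mm thick, 14 mm high, out of its +x end. Origin at the underside of the grip's middle, z up, +x along the blade. At the start the blade is 17 to 20 mm deep in the jaws; it draws out towards -x.
- gauge_b_tip (a point): tip of gauge_b's blade, 69 mm from the grip's middle along +x, 12 mm above the grip's underside; at clip x = -14 to -17 mm at the start, out of the jaws beyond clip x = -36 mm
- clip_c: third clip, outwardly the same as clip_a. One of the three, any of them, has a tired spring: its gauge draws out with about 2 to 4 N, those of the other two, which are alike, with about 6 to 10 N, steady once the blade slips, over the first 10 mm or so. Nothing visible shows which
- clip_c_jaw: the spring-loaded lever of clip_c, on its -y side, hinged on the pivot; origin and axes as the clip's when it holds a blade. It presses the blade against the other lever: about 6 to 8 N in a sound clip, 2 to 3 N in the tired one
- gauge_c: pull gauge held by clip_c, square to the board, about 30 g, standing loose on the board: a dark wooden grip 34 (x) x 12 (y) x 28 (z) mm with a brass blade 2 mm thick, 14 mm high, out of its +x end. Origin at the underside of the grip's middle, z up, +x along the blade. At the start the blade is 17 to 20 mm deep in the jaws; it draws out towards -x.
- gauge_c_tip (a point): tip of gauge_c's blade, 69 mm from the grip's middle along +x, 12 mm above the grip's underside; at clip x = -14 to -17 mm at the start, out of the jaws beyond clip x = -36 mm
- scrap_tray: shallow card tray of offcuts, fixed: 60 (x) x 110 (y) x 14 mm outside, walls 2 mm thick and 13 mm high, floor 2 mm thick; origin at the centre of its underside, z up, long side along y. A clip goes in only lengthwise, and the fingers beside a clip do not fit between its long walls
- loupe: black eye loupe, 42 mm, loose, a bystander; origin at its underside
- putty_tin: flat round dark tin, 61 mm across, 26 mm high, loose, a bystander; origin at its underside
- metal_jar: squat pale jar with a lid, 69 mm across, 70 mm high, loose, a bystander; origin at its underside
There are look-alikes about, which are no part of the job. What is shaped like the gauge_a but white is not meant.

How it is judged:
By the outcome, as a careful person would: the job done as asked, in the order asked, and still so for the second after the job is handed in, with the robot touching nothing.
It also fails if it takes over 72 s, if anything falls off the work surface, if the arm or the gripper's body presses on something with over 40 N, if the wrist force passes 120 N, or if a joint passes its speed limit or range.

ROBOT

A 6-joint arm with a two-finger parallel gripper is mounted at the origin on a cart in front of the work surface, level with it; the furniture and walls round the work are solid. World frame = base frame: x ahead of the robot, y to its left, z up, the work surface at z = 0. Lengths are in m, angles in rad, forces in N, time in s.
With the tool pointing down it reaches from about 0.3 to 0.75 m from the base axis. Payload 8.5 kg.
Tool frame: the origin (TCP) lies midway between the tips of the shut fingers; the grasp point (between the pads) lies 19 mm behind it; z points along the fingers, y is the line along which they close (so a half turn about z gives the same grasp; the last joint's range is limited). The gripper opens to 85 mm and grips with 20 to 120 N. Pads are 22 mm wide; open, the fingers measure 114 mm over their backs; the gripper's body (76 mm by 85 mm) begins 54 mm behind the grasp point. The pads swing forward as they close: fully open they stand 13 mm farther back than shut.
Start: joints at [1.027, 0.381, 1.297, -0, 1.464, -0.215], TCP at [0.178, 0.521, 0.231] pointing down, gripper open.
Joint ranges: [-3.11, 3.11], [-0.89, 2.33], [0.22, 2.48], [-1.42, 4.56], [0.17, 2.85], [-2.88, 2.88]. Speed limits (rad/s): [2.39, 2.39, 3.14, 3.14, 3.14, 3.14].

INTERFACE

Orientations are given as a rotation vector (axis times angle).
In Python, from bench import r gives the robot as it stands. The module is installed in compiled form; this text tells all that it offers.
- The arm moves only by the shell command python3 -m inch 'ROWS' [FORCE]. ROWS is JSON, one flat list of numbers, 7 for each row, row after row: the turn, a rotation vector about the tool's x, y, z in rad, then the shift along the tool's x, y, z in m, then the gripper command: -1 is shut, 1 is fully open, values between are in proportion. In form: [rx, ry, rz, tx, ty, tz, jaw, rx, ry, rz, tx, ty, tz, jaw, ...]. A call has 1 to 12 rows; each row is the pose to reach, as a shift and turn from the pose commanded when the call began, along the tool's axes at that moment; what a row does not reach only later rows make up. A row lasts 1/10 s, in which the tool goes at most 50 mm and 8.59 degrees, less where a joint would pass 70% of its speed; a pose out of reach is approached as far as the arm can. A call with a gripper value outside its range is refused whole. The fingers move at their own pace and stop on an object; FORCE is the grip in N (left out, the last holds). Time passes only in rows, so rows that repeat a pose let the fingers close. It gives the time, the measured TCP pose, the force, the opening and the grip force at its end, in the units of the state.
- r.get_state(): the state, without advancing time (a new reading comes with each control period).
- r.capture(name): name is "side" or "top" or "wrist"; returns a dict with "pixels" (420x560x3 uint8, red, green, blue), "range_z" (420x560 float32, m along the optical axis (not along the pixel's ray), 0 where there is no reading), "fov_y" (degrees; the focal length in pixels is half the picture's height over the tangent of half this angle, whatever the lens; pixels are square), "cx", "cy" (the principal point, pixels), "rvec" (rotation vector, rad) and "tvec" (3), from world to camera coordinates, as OpenCV has them; the wrist camera has in their place "mount" (4x4, takes a point from camera to tool coordinates, whose origin is the TCP and whose axes are the flange's). Camera axes: x right, y down, z forward; pixel columns grow to the right and rows downward; lengths in m; the calibration is good to about 2 mm. A picture is of the moment at which its call begins: read the wrist's pose just before it.
- r.job_done(): hands the job in; it is judged then, once.
The state is a dict: "t": time; "joints": joint angles; "dq": joint speeds; "joint_efforts": joint torques, N m; "eef_pos": TCP position; "eef_rot": TCP orientation; "wrist_force": force on the tool from outside, world axes, zero at the start; "torque": the same for the moment, N m; "width": opening from 0.0 (shut) to 1.0 (fully open); "grasp_force": force on a finger pad.
Only numpy, scipy, OpenCV 4.12 (cv2) and the standard library are available. Lean on these libraries where they do the work, as an engineer would, in place of code of your own. Each camera call takes 0.05 s, during which the arm holds its last target. There are 200 camera calls.

## Working session

There is one attempt and no reset: what is moved stays moved. The work goes in short steps, Python scripts to look and compute and a shell command to move; the robot and the scene stay as the last step left them, time stands still between calls to the robot, and variables do not carry over. Pictures are saved under pics/ and viewed, at most 10 in all, crops included, and the job is handed in when it is done.

```bash
mkdir -p pics
cat > h.py <<'E'
import numpy as np, cv2, json
from bench import r
from scipy.spatial.transform import Rotation as R
def cam(name):
    s=r.get_state(); c=r.capture(name)
    p=c["pixels"]; f=p.shape[0]/2/np.tan(np.radians(c["fov_y"])/2)
    K=np.array([[f,0,c["cx"]],[0,f,c["cy"]],[0,0,1]])
    if "mount" in c:
        T=np.eye(4);T[:3,:3]=R.from_rotvec(s["eef_rot"]).as_matrix();T[:3,3]=s["eef_pos"]
        M=T@np.array(c["mount"])
    else:
        M=np.eye(4);Rw=R.from_rotvec(np.ravel(c["rvec"])).as_matrix();M[:3,:3]=Rw.T;M[:3,3]=-Rw.T@np.ravel(c["tvec"])
    return dict(p=p,z=c["range_z"],K=K,M=M)
def cloud(c):
    v,u=np.mgrid[:c["p"].shape[0],:c["p"].shape[1]]
    z=c["z"]; K=c["K"]
    P=np.stack([(u-K[0,2])/K[0,0]*z,(v-K[1,2])/K[1,1]*z,z],-1)
    return P@c["M"][:3,:3].T+c["M"][:3,3]
def ray(c,u,v,h):
    d=c["M"][:3,:3]@np.array([(u-c["K"][0,2])/c["K"][0,0],(v-c["K"][1,2])/c["K"][1,1],1]); o=c["M"][:3,3]
    return o+d*(h-o[2])/d[2]
def save(c,n): cv2.imwrite("pics/"+n,c["p"][...,::-1])
E
python3 - <<'E'
from h import *
for n in("top","side","wrist"):
    c=cam(n); save(c,n+"0.png"); print(n,c["M"][:3,3].round(3),c["M"][:3,2].round(2),c["K"][0,0]); np.savez(n+"0.npz",**c)
s=r.get_state();print({k:np.round(v,3) for k,v in s.items()})
E
```

```text
top [ 0.396 -0.113  0.876] [ 0.18  0.01 -0.98] 417.96311250901823
side [ 0.473 -0.847  0.586] [ 0.09  0.81 -0.58] 519.2724428252517
wrist [0.11  0.543 0.372] [ 0.26 -0.09 -0.96] 298.13864260412083
{'t': np.float64(0.15), 'joints': array([ 1.027,  0.381,  1.298,  0.   ,  1.464, -0.215]), 'dq': array([ 0.001, -0.001, -0.005, -0.001, -0.   , -0.001]), 'joint_efforts': array([ 2.0000e-03, -4.4862e+01, -2.3134e+01, -0.0000e+00,  4.0000e-03,
       -0.0000e+00]), 'eef_pos': array([0.177, 0.52 , 0.231]), 'eef_rot': array([-5.140e-01, -3.099e+00,  2.000e-03]), 'wrist_force': array([ 0.931, -0.153,  0.434]), 'torque': array([ 0.031, -0.01 , -0.097]), 'grasp_force': np.float64(0.0), 'width': np.float64(1.002)}
```

View pics/top0.png

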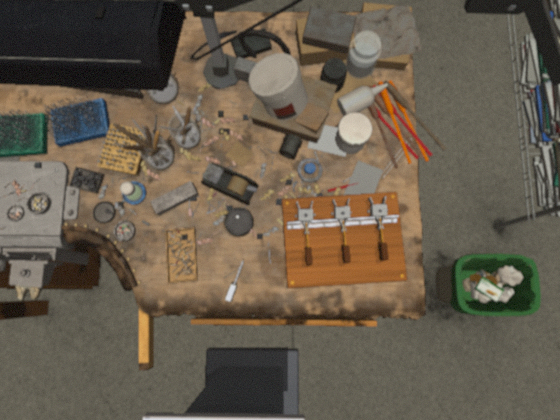

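View pics/side0.png

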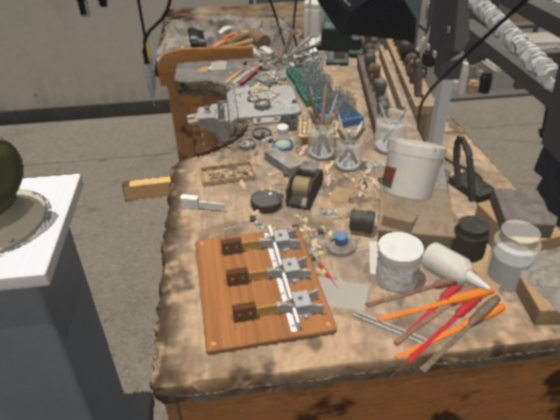

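Top view: the board is centred at about (343,240). Dark gauges are at (308,255), (346,252) and (383,250), with clips behind the bar at (306,215), (343,212) and (380,210). The white look-alike gauge at (233,290) is not meant. The tray of offcuts is at (182,255), tin (238,221), loupe about (290,146), and the pale jar is one of those at (354,130).

Run:
```python
from h import *
c=dict(np.load("top0.npz")); P=cloud(c); p=c["p"].astype(int)
hsv=cv2.cvtColor(c["p"],cv2.COLOR_RGB2HSV)
def show(name,m):
    m=m.astype(np.uint8); n,l,st,ce=cv2.connectedComponentsWithStats(m)
    for i in range(1,n):
        if st[i,4]<12: continue
        q=P[l==i]; rect=cv2.minAreaRect(q[:,:2].astype(np.float32)*1000)
        print(name,ce[i].round(0),st[i,4],"z",np.percentile(q[:,2],[10,50,90]).round(3),np.round(rect[0],1),np.round(rect[1],1),round(rect[2],1))
box=np.zeros(p.shape[:2],bool); box[185:295,275:412]=1
z=P[...,2]
for u,v in[(300,270),(340,275),(390,270),(182,255),(238,221),(215,180),(343,228)]: print(u,v,hsv[v,u],P[v,u].round(3))
show("board",box&(z>0.004)&(z<0.016))
show("bar",box&(z>0.021))
show("grip",box&(hsv[...,2]<75))
t=np.zeros_like(box); t[222:290,160:205]=1
show("tray",t&(z>0.005))
cr=np.hstack([cv2.resize(c["p"][185:295,275:412],None,fx=4,fy=4,interpolation=2),cv2.resize(c["p"][220:292,155:210],(220,440),interpolation=2)])
cv2.imwrite("pics/crop0.png",cr[...,::-1])
```

```text
300 270 [ 13 167 171] [ 0.435 -0.15   0.011]
340 275 [ 14 179 165] [ 0.426 -0.232  0.009]
390 270 [ 13 180 154] [ 0.396 -0.113  0.876]
182 255 [ 16  92 166] [0.464 0.095 0.007]
238 221 [19 32 88] [ 0.534 -0.022  0.022]
215 180 [  0  10 105] [0.614 0.024 0.051]
343 228 [ 20  58 149] [ 0.52  -0.237  0.03 ]
board [287. 187.] 18 z [0.004 0.005 0.008] [ 611.9 -123.8] [14.8  6.4] 80.5
board [342. 239.] 9591 z [0.008 0.01  0.013] [ 513.9 -233.6] [215.3 258.2] 4.1
board [380. 216.] 13 z [0.01  0.012 0.015] [ 547.8 -316.9] [4.5 9.8] 16.9
board [343. 219.] 14 z [0.01  0.012 0.015] [ 540.8 -238.5] [10.2  9.5] 72.8
board [276. 228.] 14 z [0.006 0.008 0.011] [ 522.2 -101. ] [7.8 6.3] 72.7
bar [345. 226.] 1397 z [0.027 0.034 0.039] [ 492.9 -230.6] [177.1 247.7] 3.7
grip [278. 202.] 16 z [0.005 0.006 0.007] [ 579.4 -105.1] [7.  6.4] 0.4
grip [380. 251.] 54 z [0.016 0.026 0.037] [ 430.2 -220.2] [ 31.1 223.2] 25.3
grip [343. 254.] 31 z [0.019 0.032 0.037] [ 429.7 -183.3] [ 27.6 153.4] 35.4
tray [182. 254.] 517 z [0.006 0.01  0.015] [461.3   9. ] [249.8 116.8] 87.1
tray [185. 237.] 53 z [0.005 0.007 0.01 ] [502.2  90. ] [26.7 16.9] 50.2
tray [180. 250.] 16 z [0.006 0.01  0.011] [474.   97.5] [ 5.6 21.5] 51.2
```

View pics/crop0.png

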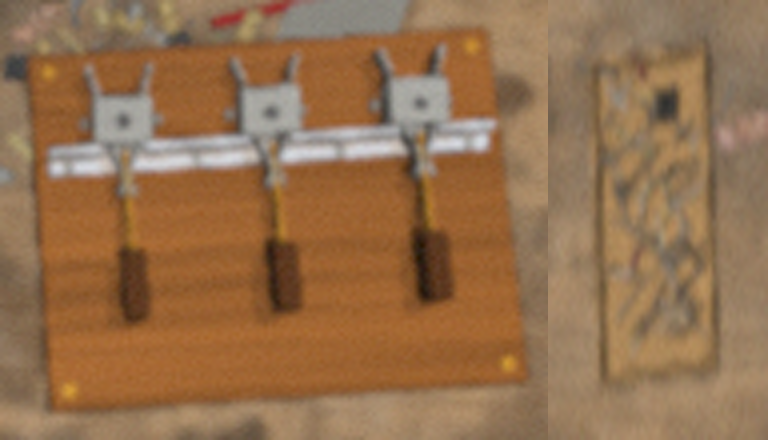

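Run:
```python
from h import *
c=dict(np.load("top0.npz"))
def q(l,h,f): return np.array([ray(c,*f(*a),h)[:2] for a in l])
b=lambda x,y:(275+x/4-.375,185+y/4-.375)
t=lambda x,y:(155+(x-548)/4-.375,220+y/6.11-.4)
print("grip",q([(133,285),(283,276),(433,265)],.038,b).round(4).tolist())
pv=q([(124,121),(271,112),(420,103)],.034,b);print("piv",pv.round(4).tolist())
d=pv[0]-pv[2];print("yaw",np.degrees(np.arctan2(d[1],d[0]))-90,np.linalg.norm(d))
co=q([(32,58),(487,30),(525,380),(54,408)],.01,b);print("board",co.round(4).tolist(),co.mean(0))
for i in range(4): d=co[i]-co[i-1];print(np.degrees(np.arctan2(d[1],d[0])),np.linalg.norm(d))
co=q([(600,60),(708,45),(718,372),(605,375)],.014,t);print("tray",co.round(4).tolist(),co.mean(0))
for i in range(4): d=co[i]-co[i-1];print(np.degrees(np.arctan2(d[1],d[0])),np.linalg.norm(d))
s=r.get_state();print(R.from_rotvec(s["eef_rot"]).as_matrix().round(3))
```

```text
grip [[0.462, -0.165], [0.4671, -0.24], [0.4731, -0.315]]
piv [[0.546, -0.1611], [0.5511, -0.2362], [0.5563, -0.3124]]
yaw 3.914572227879887 0.1516977457525171
board [[0.5838, -0.1138], [0.6005, -0.3549], [0.4174, -0.3664], [0.4013, -0.1262]] [ 0.50075068 -0.24033728]
3.866274910687372 0.18290161770373292
-86.03999583412087 0.2416691738214861
-176.42706379925255 0.183467520879566
93.82625226419503 0.24072960979426786
tray [[0.5168, 0.1258], [0.5223, 0.0696], [0.4121, 0.0596], [0.4106, 0.1173]] [0.46545058 0.09306044]
4.588629072133861 0.10647975071839029
-84.34725453547298 0.056523318734558875
-174.81498101900505 0.11069672876019328
91.45078240374242 0.05775237488211241
[[-0.946  0.323 -0.001]
 [ 0.323  0.946 -0.001]
 [ 0.    -0.001 -1.   ]]
```

Candidates for a gauge: dark grips at (308,256), (346,254) and (383,251), and the white one at (233,290), which is excluded. I choose the three dark ones, and the crop confirms them on the board with clips. The tray at (182,255) is the only card tray. I'm moving above the middle gauge.

```bash
python3 -m inch '[0,0,-0.398,-0.484,-0.639,0.05,0, 0,0,-0.398,-0.484,-0.639,0.05,0, 0,0,-0.398,-0.484,-0.639,0.05,0, 0,0,-0.398,-0.484,-0.639,0.05,0, 0,0,-0.398,-0.484,-0.639,0.05,0, 0,0,-0.398,-0.484,-0.639,0.05,0, 0,0,-0.398,-0.484,-0.639,0.05,0, 0,0,-0.398,-0.484,-0.639,0.05,0, 0,0,-0.398,-0.484,-0.639,0.05,0, 0,0,-0.398,-0.484,-0.639,0.05,0, 0,0,-0.398,-0.484,-0.639,0.05,0, 0,0,-0.398,-0.484,-0.639,0.05,0]' 40
cat >> h.py <<'E'
def to(x,y,z,yaw=3.9):
    "rows needed in tool axes to a world TCP pose, tool y along board +y, pointing down"
    s=r.get_state(); A=R.from_rotvec(s["eef_rot"]); a=np.radians(yaw)
    B=R.from_matrix(np.array([[-np.cos(a),-np.sin(a),0],[-np.sin(a),np.cos(a),0],[0,0,-1]]).T.T)
    print("turn",(A.inv()*B).as_rotvec().round(4),"shift",A.inv().apply(np.array([x,y,z])-s["eef_pos"]).round(4),"now",np.round(s["eef_pos"],4),"t",round(s["t"],2),"F",np.round(s["wrist_force"],2),"w",round(s["width"],3),"g",np.round(s["grasp_force"],1))
E
python3 -c "
from h import *
to(.43,-.24,.18)"
```

```text
t: 1.35
eef_pos: [0.3643, -0.0458, 0.1943]
eef_rot: [-0.107, 3.139, -0.0]
wrist_force: [1.4, 0.1, 0.5]
width: 0.503
grasp_force: 0.0
turn [-0.0001  0.0004  0.0004] shift [-0.0522 -0.1983  0.0143] now [ 0.3643 -0.0458  0.1943] t 1.35 F [1.44 0.14 0.48] w 0.503 g 0.0
```

```bash
python3 -m inch '[0,0,0,-0.052,-0.198,0.014,0, 0,0,0,-0.052,-0.198,0.014,0, 0,0,0,-0.052,-0.198,0.014,0, 0,0,0,-0.052,-0.198,0.014,0, 0,0,0,-0.052,-0.198,0.014,0, 0,0,0,-0.052,-0.198,0.014,0]'
python3 - <<'E'
from h import *
to(.43,-.24,.18)
c=cam("wrist"); save(c,"w1.png"); np.savez("w1.npz",**c)
E
```

```text
t: 1.95
eef_pos: [0.4297, -0.2382, 0.1796]
eef_rot: [0.106, -3.139, -0.002]
wrist_force: [-0.2, 0.1, 0.3]
width: 0.501
grasp_force: 0.0
turn [ 0.0011 -0.001  -0.0005] shift [-0.0002 -0.0018 -0.0004] now [ 0.4297 -0.2382  0.1796] t 1.95 F [-0.17  0.09  0.27] w 0.501 g 0.0
```

View pics/w1.png

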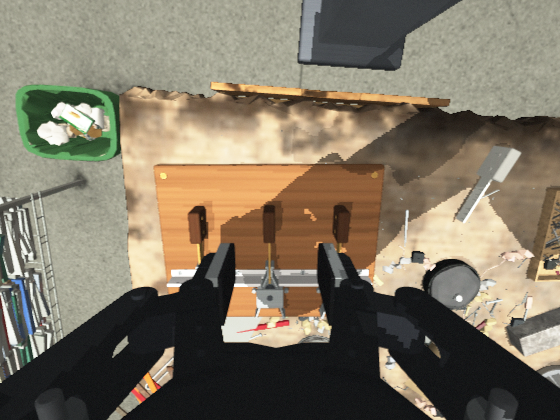

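Wrist view: the board fills the middle, with the dark grips at about (198,224), (269,223) and (341,222). The tin is at (452,286) and the white gauge at (487,180).

Run:
```python
from h import *
c=dict(np.load("w1.npz")); P=cloud(c)
box=np.zeros(P.shape[:2],bool); box[198:250,170:370]=1
z=P[...,2]
m=(box&(z>.034)&(z<.044)).astype(np.uint8)
n,l,st,ce=cv2.connectedComponentsWithStats(m)
C=np.array([.50075,-.24034]);a=np.radians(3.9);Rb=np.array([[np.cos(a),np.sin(a)],[-np.sin(a),np.cos(a)]])
for i in range(1,n):
    if st[i,4]<30: continue
    q=P[l==i]; rc=cv2.minAreaRect(q[:,:2].astype(np.float32)*1000)
    print(ce[i].round(0),st[i,4],np.median(q[:,2]).round(4),np.round(rc[0],1),np.round(rc[1],1),round(rc[2],1),"board",(Rb@(np.array(rc[0])/1000-C)).round(4))
q=P[(z>.006)&(z<.014)&(np.abs(P[...,0]-.5)<.13)&(np.abs(P[...,1]+.24)<.15)];rc=cv2.minAreaRect(q[:,:2].astype(np.float32)*1000);print("board",rc,np.median(q[:,2]))
# top of bar
q=P[(z>.024)&(z<.032)&(np.abs(P[...,0]-.5-.04)<.03)&(np.abs(P[...,1]+.24)<.15)];print(len(q),np.polyfit(q[:,1],q[:,0],1))
```

```text
[268. 227.] 351 0.0368 [ 466.7 -243.2] [33.4 11.4] 3.2 board [-0.0342 -0.0005]
[342. 227.] 370 0.0367 [ 461.7 -168.1] [33.3 12.4] 4.4 board [-0.0341  0.0747]
[194. 228.] 367 0.0368 [ 473.  -319.2] [33.2 12.2] 3.5 board [-0.033  -0.0768]
board ((518.9424438476562, -226.54977416992188), (225.8018341064453, 272.13800048828125), 4.188522815704346) 0.008944738341556846
618 [-0.00683523  0.53495324]
```

```bash
python3 -m inch '[0,0,0,-0.037,-0.002,0.125,0, 0,0,0,-0.037,-0.002,0.125,0, 0,0,0,-0.037,-0.002,0.125,0, 0,0,0,-0.037,-0.002,0.125,0, 0,0,0,-0.037,-0.002,0.125,0]'
python3 - <<'E'
from h import *
to(.4667,-.2425,.055)
c=cam("wrist"); save(c,"w2.png"); np.savez("w2.npz",**c)
s=r.get_state();P=(cloud(c)-s["eef_pos"])@R.from_rotvec(s["eef_rot"]).as_matrix()
for tz in (-.03,-.02,-.012,-.006):
    m=(abs(P[...,2]-tz)<.003)&(abs(P[...,1])<.03)&(abs(P[...,0])<.03)
    y=P[m]; print(tz,m.sum(),[ (np.percentile(k[:,1],5).round(4),np.percentile(k[:,1],95).round(4)) for k in (y[y[:,1]<0],y[y[:,1]>0]) if len(k)])
W=cloud(c);m=(abs(W[...,2]-.037)<.004)&(abs(P[...,1])<.012)&(abs(P[...,0])<.03);q=P[m]; rc=cv2.minAreaRect(q[:,:2].astype(np.float32)*1000);print("grip tool xy mm",rc,m.sum())
E
```

```text
t: 2.5
eef_pos: [0.4669, -0.236, 0.0564]
eef_rot: [-0.111, 3.14, -0.0]
wrist_force: [0.1, -0.6, 0.6]
width: 0.503
grasp_force: 0.0
turn [-0.0001  0.0001  0.0026] shift [ 0.0006 -0.0065  0.0014] now [ 0.4669 -0.236   0.0564] t 2.5 F [ 0.08 -0.57  0.59] w 0.503 g 0.0
-0.03 486 [(np.float64(-0.0272), np.float64(-0.0209)), (np.float64(0.0215), np.float64(0.0274))]
-0.02 380 [(np.float64(-0.0274), np.float64(-0.0209)), (np.float64(0.0215), np.float64(0.0274))]
-0.012 331 [(np.float64(-0.0273), np.float64(-0.021)), (np.float64(0.0215), np.float64(0.0274))]
-0.006 263 [(np.float64(-0.0269), np.float64(-0.0209)), (np.float64(0.0215), np.float64(0.0275))]
grip tool xy mm ((0.3919506072998047, -6.510462284088135), (34.349342346191406, 10.804518699645996), 0.2879776358604431) 1020
```

View pics/w2.png

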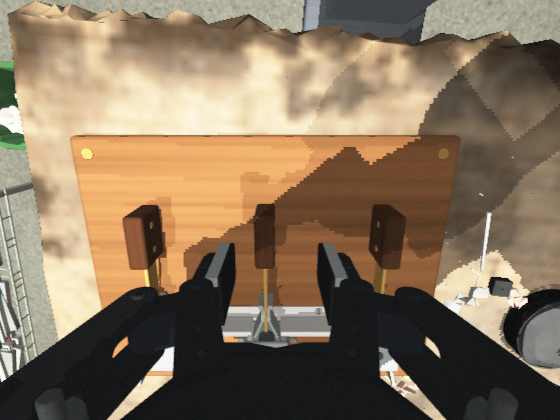

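Close view: middle grip centred at about (265,236), 6.8 mm off the finger midline in tool -y. I'll correct that, descend and grip.

```bash
python3 -m inch '[0,0,0,0,-0.0068,0,0, 0,0,0,0,-0.0068,0.02,0, 0,0,0,0,-0.0068,0.041,0, 0,0,0,0,-0.0068,0.041,0, 0,0,0,0,-0.0068,0.041,-0.6, 0,0,0,0,-0.0068,0.041,-0.6, 0,0,0,0,-0.0068,0.041,-0.8, 0,0,0,0,-0.0068,0.041,-1, 0,0,0,0,-0.0068,0.041,-1, 0,0,0,0,-0.0068,0.041,-1, 0,0,0,0,-0.0068,0.041,-1]' 30
python3 -c "
from h import *
to(.4667,-.2425,.015); print(r.get_state()['torque'].round(3))"
```

```text
t: 3.65
eef_pos: [0.4679, -0.2442, 0.0158]
eef_rot: [-0.109, 3.138, -0.003]
wrist_force: [-1.3, 0.5, 7.8]
width: 0.135
grasp_force: 29.8
turn [-0.002   0.0019  0.0012] shift [0.0011 0.0018 0.0008] now [ 0.4679 -0.2442  0.0158] t 3.65 F [-1.32  0.51  7.84] w 0.135 g 29.8
[0.07  0.219 0.015]
```

```bash
python3 -m inch '[0,0,0,0,0,-0.0004,-1, 0,0,0,0,0,-0.0008,-1, 0,0,0,0,0,-0.0008,-1]'
python3 -c "
from h import *
to(.4667,-.2425,.015); print(r.get_state()['torque'].round(3))"
```

```text
t: 3.95
eef_pos: [0.4678, -0.2441, 0.0158]
eef_rot: [-0.109, 3.138, -0.002]
wrist_force: [0.2, -0.8, 7.1]
width: 0.132
grasp_force: 29.8
turn [-0.0012  0.0013  0.0011] shift [0.001  0.0017 0.0007] now [ 0.4678 -0.2441  0.0158] t 3.95 F [ 0.22 -0.83  7.07] w 0.132 g 29.8
[-0.095 -0.094 -0.077]
```

```bash
python3 -m inch '[0,0,0,0,0,-0.0007,-1, 0,0,0,0,0,-0.0014,-1, 0,0,0,0,0,-0.0014,-1]'
python3 -c "
from h import *
to(.4667,-.2425,.015); print(r.get_state()['torque'].round(3))"
```

```text
t: 4.25
eef_pos: [0.4676, -0.2438, 0.0164]
eef_rot: [-0.108, 3.139, -0.0]
wrist_force: [3.6, -1.5, -1.7]
width: 0.132
grasp_force: 29.2
turn [-0.0001  0.0004  0.001 ] shift [0.0008 0.0013 0.0014] now [ 0.4676 -0.2438  0.0164] t 4.25 F [ 3.62 -1.47 -1.71] w 0.132 g 29.2
[-0.191 -0.583 -0.106]
```

```bash
python3 -m inch '[0,0,0,0,0,0.0004,-1, 0,0,0,0.0005,0,0.0004,-1, 0,0,0,0.001,0,0.0004,-1, 0,0,0,0.0015,0,0.0004,-1, 0,0,0,0.002,0,0.0004,-1, 0,0,0,0.0025,0,0.0004,-1, 0,0,0,0.003,0,0.0004,-1, 0,0,0,0.0035,0,0.0004,-1, 0,0,0,0.004,0,0.0004,-1]'
python3 -m inch '[0,0,0,0.0005,0,0,-1, 0,0,0,0.001,0,0,-1, 0,0,0,0.0015,0,0,-1, 0,0,0,0.002,0,0,-1]'
```

```text
t: 5.15
eef_pos: [0.4643, -0.2441, 0.0164]
eef_rot: [-0.108, 3.137, -0.001]
wrist_force: [8.3, -0.3, -0.5]
width: 0.129
grasp_force: 29.5
t: 5.55
eef_pos: [0.4624, -0.2443, 0.0164]
eef_rot: [-0.108, 3.137, -0.001]
wrist_force: [7.6, 1.7, -0.5]
width: 0.129
grasp_force: 29.5
```

```bash
python3 -m inch '[0,0,0,0.0005,0,0,-1, 0,0,0,0.001,0,0,-1, 0,0,0,0.0015,0,0,-1, 0,0,0,0.002,0,0,-1]'
python3 -m inch '[0,0,0,0.0004,0,0,-1, 0,0,0,0.0004,0,0,-1]'
```

```text
t: 5.95
eef_pos: [0.4604, -0.2444, 0.0164]
eef_rot: [-0.108, 3.137, -0.001]
wrist_force: [7.9, -0.2, 0.4]
width: 0.131
grasp_force: 29.5
t: 6.15
eef_pos: [0.4599, -0.2444, 0.0164]
eef_rot: [-0.108, 3.137, -0.001]
wrist_force: [7.4, 1.3, 0.5]
width: 0.13
grasp_force: 29.5
```

Middle clip: about 7.7 N steady, so it is sound. Release and go to the -y gauge.

```bash
python3 -m inch '[0,0,0,0,0,0,-0.6, 0,0,0,0,0,0,0, 0,0,0,0,0,0,0, 0,0,0,0,0,-0.02,0, 0,0,0,0,0,-0.045,0, 0,0,0,-0.008,-0.04,-0.045,0, 0,0,0,-0.008,-0.076,-0.045,0, 0,0,0,-0.008,-0.076,-0.045,0, 0,0,0,-0.008,-0.076,-0.045,0]'
cat >> h.py <<'E'
def look(n,dx=.03,dy=.012,yw=.012,zl=.037):
    c=cam("wrist"); save(c,n+".png"); np.savez(n+".npz",**c)
    s=r.get_state();W=cloud(c);P=(W-s["eef_pos"])@R.from_rotvec(s["eef_rot"]).as_matrix()
    m=(abs(W[...,2]-zl)<.004)&(abs(P[...,0])<.04)&(abs(P[...,1])<.13)
    k,l,st,ce=cv2.connectedComponentsWithStats(m.astype(np.uint8))
    for i in range(1,k):
        if st[i,4]<150: continue
        q=P[l==i];rc=cv2.minAreaRect(q[:,:2].astype(np.float32)*1000);w=W[l==i];rw=cv2.minAreaRect(w[:,:2].astype(np.float32)*1000)
        print("tool xy",np.round(rc[0],1),np.round(rc[1],1),round(rc[2],1),"world",np.round(rw[0],1))
E
python3 -c "
from h import *
to(.473,-.319,.015); look('w3')"
```

```text
t: 7.05
eef_pos: [0.4716, -0.3195, 0.0606]
eef_rot: [0.107, -3.139, -0.002]
wrist_force: [-0.7, 1.0, 0.7]
width: 0.503
grasp_force: 0.0
turn [ 0.0012 -0.001   0.    ] shift [-0.0015  0.0004  0.0456] now [ 0.4716 -0.3195  0.0606] t 7.05 F [-0.74  1.    0.66] w 0.503 g 0.0
tool xy [ 6.8 74.5] [33.9 12.6] 0.2 world [ 459.7 -244.9]
tool xy [-1.4 -0.5] [11.8 33.9] 89.7 world [ 473.1 -319.2]
```

```bash
python3 -m inch '[0,0,0,-0.0014,-0.0008,0.02,0, 0,0,0,-0.0014,-0.0008,0.043,0, 0,0,0,-0.0014,-0.0008,0.043,0, 0,0,0,-0.0014,-0.0008,0.043,-0.6, 0,0,0,-0.0014,-0.0008,0.043,-0.6, 0,0,0,-0.0014,-0.0008,0.043,-0.8, 0,0,0,-0.0014,-0.0008,0.043,-1, 0,0,0,-0.0014,-0.0008,0.043,-1, 0,0,0,-0.0014,-0.0008,0.043,-1]' 30
```

```text
t: 8.0
eef_pos: [0.4741, -0.3203, 0.0193]
eef_rot: [-0.109, 3.138, -0.002]
wrist_force: [-0.8, 2.2, 6.7]
width: 0.13
grasp_force: 30.5
```

```bash
python3 -m inch '[0,0,0,0,0,-0.0005,-1, 0,0,0,0,0,-0.001,-1, 0,0,0,0,0,-0.0015,-1, 0,0,0,0,0,-0.0015,-1]'
```

```text
t: 8.4
eef_pos: [0.4737, -0.3202, 0.0196]
eef_rot: [-0.109, 3.14, 0.0]
wrist_force: [2.1, 1.0, -0.1]
width: 0.132
grasp_force: 29.5
```

```bash
python3 -m inch '[0,0,0,0.0005,0,0,-1, 0,0,0,0.001,0,0,-1, 0,0,0,0.0015,0,0,-1, 0,0,0,0.002,0,0,-1, 0,0,0,0.0025,0,0,-1, 0,0,0,0.003,0,0,-1, 0,0,0,0.0035,0,0,-1, 0,0,0,0.004,0,0,-1, 0,0,0,0.0045,0,0,-1]'
python3 -m inch '[0,0,0,0.0005,0,0,-1, 0,0,0,0.001,0,0,-1, 0,0,0,0.0015,0,0,-1]'
python3 -m inch '[0,0,0,0.0005,0,0,-1, 0,0,0,0.001,0,0,-1, 0,0,0,0.0015,0,0,-1]'
```

```text
t: 9.3
eef_pos: [0.4691, -0.3206, 0.0196]
eef_rot: [0.109, -3.14, 0.0]
wrist_force: [1.4, -0.2, 0.2]
width: 0.138
grasp_force: 29.5
t: 9.6
eef_pos: [0.4676, -0.3207, 0.0196]
eef_rot: [-0.109, 3.14, -0.0]
wrist_force: [1.8, 1.2, -0.2]
width: 0.134
grasp_force: 29.5
t: 9.9
eef_pos: [0.4662, -0.3208, 0.0196]
eef_rot: [-0.109, 3.14, -0.0]
wrist_force: [1.6, 0.8, 0.3]
width: 0.132
grasp_force: 29.5
```

This one gives about 1.6–2 N, so it is probably the tired one. Release and test the third.

```bash
python3 -m inch '[0,0,0,0,0,0,-0.6, 0,0,0,0,0,0,0, 0,0,0,0,0,0,0, 0,0,0,0,0,-0.02,0, 0,0,0,0,0,-0.042,0, 0,0,0,-0.008,0.05,-0.042,0, 0,0,0,-0.008,0.1,-0.042,0, 0,0,0,-0.008,0.151,-0.042,0, 0,0,0,-0.008,0.151,-0.042,0, 0,0,0,-0.008,0.151,-0.042,0]'
python3 -c "
from h import *
to(.462,-.168,.015); look('w4')"
```

```text
t: 10.9
eef_pos: [0.4638, -0.1688, 0.0619]
eef_rot: [-0.112, 3.139, -0.001]
wrist_force: [0.3, -0.8, 0.3]
width: 0.501
grasp_force: 0.0
turn [-0.0004  0.0002  0.0032] shift [0.0018 0.001  0.0469] now [ 0.4638 -0.1688  0.0619] t 10.9 F [ 0.34 -0.82  0.34] w 0.501 g 0.0
tool xy [  9.4 -73.7] [34.4 12.4] 1.0 world [ 459.9 -244.2]
tool xy [1.5 2.7] [34.2 11.8] 0.2 world [ 462.4 -167.4]
```

```bash
python3 -m inch '[0,0,0,0.0015,0.0024,0.02,0, 0,0,0,0.0015,0.0024,0.043,0, 0,0,0,0.0015,0.0024,0.043,0, 0,0,0,0.0015,0.0024,0.043,-0.6, 0,0,0,0.0015,0.0024,0.043,-0.6, 0,0,0,0.0015,0.0024,0.043,-0.8, 0,0,0,0.0015,0.0024,0.043,-1, 0,0,0,0.0015,0.0024,0.043,-1, 0,0,0,0.0015,0.0024,0.043,-1, 0,0,0,0.0015,0.0024,0.0425,-1, 0,0,0,0.0015,0.0024,0.042,-1, 0,0,0,0.0015,0.0024,0.0415,-1]' 30
python3 -m inch '[0,0,0,0,0,0,-1]'
```

```text
t: 12.15
eef_pos: [0.4624, -0.1674, 0.0201]
eef_rot: [-0.108, 3.139, -0.0]
wrist_force: [3.7, -0.7, -2.6]
width: 0.128
grasp_force: 29.4
t: 12.25
eef_pos: [0.4624, -0.1674, 0.0201]
eef_rot: [-0.109, 3.139, -0.0]
wrist_force: [3.5, 0.7, -3.2]
width: 0.132
grasp_force: 29.5
```

```bash
python3 -m inch '[0,0,0,0,0,0.0005,-1, 0,0,0,0,0,0.0005,-1]'
python3 -m inch '[0,0,0,0.0005,0,0,-1, 0,0,0,0.001,0,0,-1, 0,0,0,0.0015,0,0,-1, 0,0,0,0.002,0,0,-1, 0,0,0,0.0025,0,0,-1, 0,0,0,0.003,0,0,-1, 0,0,0,0.0035,0,0,-1, 0,0,0,0.004,0,0,-1, 0,0,0,0.0045,0,0,-1]'
python3 -m inch '[0,0,0,0.0005,0,0,-1, 0,0,0,0.001,0,0,-1, 0,0,0,0.0015,0,0,-1]'
python3 -m inch '[0,0,0,0.0005,0,0,-1, 0,0,0,0.001,0,0,-1, 0,0,0,0.0015,0,0,-1]'
```

```text
t: 12.45
eef_pos: [0.4623, -0.1673, 0.0197]
eef_rot: [-0.109, 3.139, -0.0]
wrist_force: [2.7, -1.0, -0.1]
width: 0.13
grasp_force: 29.8
t: 13.35
eef_pos: [0.4586, -0.1677, 0.0199]
eef_rot: [-0.108, 3.137, -0.001]
wrist_force: [7.0, 0.9, -0.5]
width: 0.132
grasp_force: 29.7
t: 13.65
eef_pos: [0.4571, -0.1679, 0.0199]
eef_rot: [-0.108, 3.137, -0.001]
wrist_force: [7.2, 2.0, -0.1]
width: 0.135
grasp_force: 29.7
t: 13.95
eef_pos: [0.4556, -0.168, 0.0199]
eef_rot: [-0.108, 3.137, -0.001]
wrist_force: [7.0, 2.6, -0.9]
width: 0.133
grasp_force: 29.7
```

Third: about 7 N, sound, so the -y clip is the weak one. Go back to it.

```bash
python3 -m inch '[0,0,0,0,0,0,-0.6, 0,0,0,0,0,0,0, 0,0,0,0,0,0,0, 0,0,0,0,0,-0.02,0, 0,0,0,0,0,-0.045,0, 0,0,0,0,-0.05,-0.045,0, 0,0,0,0,-0.1,-0.045,0, 0,0,0,0,-0.152,-0.045,0, 0,0,0,0,-0.152,-0.045,0, 0,0,0,0,-0.152,-0.045,0]'
python3 -c "
from h import *
to(.466,-.319,.015); look('w5')"
```

```text
t: 14.95
eef_pos: [0.4644, -0.32, 0.064]
eef_rot: [0.106, -3.139, -0.002]
wrist_force: [-0.3, 0.9, -0.2]
width: 0.503
grasp_force: 0.0
turn [ 0.001  -0.0009 -0.0007] shift [-0.0017  0.0009  0.049 ] now [ 0.4644 -0.32    0.064 ] t 14.95 F [-0.29  0.86 -0.16] w 0.503 g 0.0
tool xy [-0.3 73.7] [12.7 33.8] 89.3 world [ 459.7 -245.2]
tool xy [-1.  -2.7] [11.6 34.3] 89.7 world [ 465.6 -321.4]
```

View pics/w5.png

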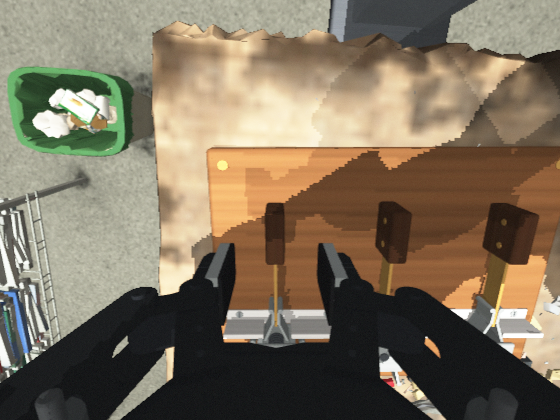

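-y gauge at (275,233), moved 7.5 mm; clip still at the bar. Grip and draw it right out.

```bash
python3 -m inch '[0,0,0,-0.001,-0.003,0.02,0, 0,0,0,-0.001,-0.003,0.045,0, 0,0,0,-0.001,-0.003,0.045,0, 0,0,0,-0.001,-0.003,0.045,-0.6, 0,0,0,-0.001,-0.003,0.045,-0.6, 0,0,0,-0.001,-0.003,0.045,-0.8, 0,0,0,-0.001,-0.003,0.045,-1, 0,0,0,-0.001,-0.003,0.045,-1, 0,0,0,-0.001,-0.003,0.045,-1, 0,0,0,-0.001,-0.003,0.0445,-1, 0,0,0,-0.001,-0.003,0.044,-1, 0,0,0,-0.001,-0.003,0.0435,-1]' 30
python3 -m inch '[0,0,0,0.0005,0,0,-1, 0,0,0,0.002,0,0,-1, 0,0,0,0.004,0,0,-1, 0,0,0,0.006,0,0,-1]'
```

```text
t: 16.2
eef_pos: [0.4664, -0.3221, 0.0211]
eef_rot: [-0.109, 3.14, 0.001]
wrist_force: [1.9, 1.7, 0.2]
width: 0.134
grasp_force: 29.1
t: 16.6
eef_pos: [0.46, -0.3228, 0.021]
eef_rot: [0.109, -3.139, -0.0]
wrist_force: [0.9, 2.3, -0.1]
width: 0.132
grasp_force: 29.1
```

```bash
python3 -m inch '[0,0,0,0.002,0.0004,0,-1, 0,0,0,0.004,0.0008,0,-1, 0,0,0,0.0065,0.0008,0,-1, 0,0,0,0.009,0.0008,0,-1, 0,0,0,0.0115,0.0008,0,-1, 0,0,0,0.014,0.0008,0,-1, 0,0,0,0.0165,0.0008,0,-1, 0,0,0,0.019,0.0008,0,-1, 0,0,0,0.0215,0.0008,0,-1, 0,0,0,0.024,0.0008,0,-1, 0,0,0,0.024,0.0008,0,-1]'
python3 -c "
from h import *
print(cam('top')['p'].shape); c=cam('top');cv2.imwrite('pics/t2.png',cv2.resize(c['p'][185:295,275:412],None,fx=4,fy=4,interpolation=2)[...,::-1]);to(.4,-.32,.02)"
```

```text
t: 17.7
eef_pos: [0.436, -0.3237, 0.0211]
eef_rot: [0.108, -3.14, -0.0]
wrist_force: [0.4, -0.0, -0.4]
width: 0.134
grasp_force: 29.2
(420, 560, 3)
turn [-0.0001  0.0001  0.0011] shift [0.036  0.0062 0.0011] now [ 0.4363 -0.3237  0.0211] t 17.8 F [ 0.    1.07 -0.86] w 0.132 g 29.2
```

```bash
python3 -m inch '[0,0,0,0,0,0.0008,-1, 0,0,0,0,0,0.0008,-0.6, 0,0,0,0,0,0.0008,0, 0,0,0,0,0,0.0008,0, 0,0,0,0,0,-0.03,0, 0,0,0,0,0,-0.07,0.4, 0,0,0,-0.05,0.0017,-0.07,0.4, 0,0,0,-0.1,0.0017,-0.06,0.4, 0,0,0,-0.126,0.0017,-0.055,0.4, 0,0,0,-0.126,0.0017,-0.055,0.4, 0,0,0,-0.126,0.0017,-0.055,0.4]'
python3 -c "
from h import *
to(.561,-.3132,.075); look('w6',zl=.034)"
```

```text
t: 18.9
eef_pos: [0.5616, -0.3129, 0.0755]
eef_rot: [0.11, -3.139, -0.001]
wrist_force: [-0.2, -0.4, -0.1]
width: 0.7
grasp_force: 0.0
turn [ 0.0007 -0.001   0.0018] shift [ 0.0006 -0.0003  0.0005] now [ 0.5616 -0.3129  0.0755] t 18.9 F [-0.23 -0.37 -0.11] w 0.7 g 0.0
tool xy [ 2.3 -0.6] [30.  24.6] 88.0 world [ 558.9 -314. ]
tool xy [ 2.1 75.4] [25.7 30.9] 0.9 world [ 553.8 -238.1]
```

View pics/w6.png

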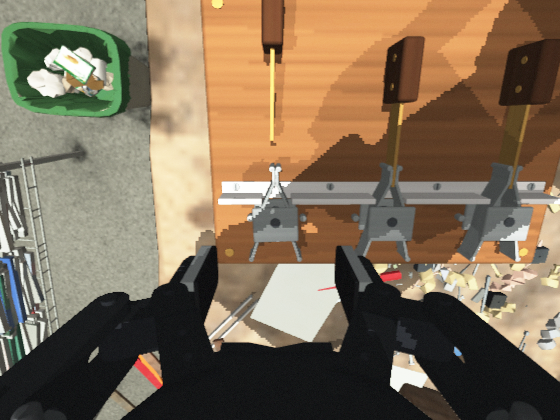

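Gauge is fully out (tip at (271,140), clip lips at (275,170)); the housing is at (277,222), nearly centred. I'll check the finger-tip retraction from the stored depth.

Run:
```python
from h import *
for n in("w2","w5","w6"):
    c=dict(np.load(n+".npz")); W=cloud(c)
    # tool frame via mount only
    M=np.array(r.capture("wrist")["mount"]) if n=="w2" else M
    q=(W-c["M"][:3,3])@c["M"][:3,:3]; P=q@M[:3,:3].T+M[:3,3]
    k=(c["z"]>0)&(abs(P[...,1])>.018)&(abs(P[...,1])<.045)&(abs(P[...,0])<.02)&(P[...,2]>-.05)&(P[...,2]<.008)
    y=P[k]; print(n,len(y),np.percentile(y[:,2],[90,97,99,99.8]).round(4),"x",np.percentile(y[:,0],[1,99]).round(4))
```

```text
w2 4877 [-0.0118 -0.0062 -0.0036 -0.0013] x [-0.0102  0.0137]
w5 4870 [-0.0118 -0.0062 -0.0039 -0.0012] x [-0.0102  0.0137]
w6 4448 [-0.0129 -0.0083 -0.0055 -0.0044] x [-0.0103  0.0136]
```

```bash
python3 -m inch '[0,0,0,-0.002,-0.0009,0.02,0.4, 0,0,0,-0.002,-0.0009,0.04,0.4, 0,0,0,-0.002,-0.0009,0.0495,0.4, 0,0,0,-0.002,-0.0009,0.0495,0.4, 0,0,0,-0.002,-0.0009,0.0495,-0.1, 0,0,0,-0.002,-0.0009,0.0495,-0.1, 0,0,0,-0.002,-0.0009,0.0495,-0.4, 0,0,0,-0.002,-0.0009,0.0495,-0.7, 0,0,0,-0.002,-0.0009,0.0495,-0.7, 0,0,0,-0.002,-0.0009,0.0495,-0.7]' 40
```

```text
t: 20.0
eef_pos: [0.5643, -0.3141, 0.0279]
eef_rot: [-0.109, 3.138, -0.002]
wrist_force: [-1.7, 1.6, 6.8]
width: 0.331
grasp_force: 39.7
```

```bash
python3 -m inch '[0,0,0,0,0,-0.003,-1, 0,0,0,0,0,-0.008,-1, 0,0,0,0,0,-0.015,-1, 0,0,0,0,0,-0.025,-1, 0,0,0,0,0,-0.04,-1, 0,0,0,0,0,-0.06,-1, 0,0,0,0,0,-0.085,-1, 0,0,0,0,0,-0.11,-1, 0,0,0,0,0,-0.11,-1, 0,0,0,0,0,-0.11,-1]'
python3 - <<'E'
from h import *
c=cam("top"); np.savez("t3.npz",**c)
w=cam("wrist");np.savez("w7.npz",**w)
cv2.imwrite("pics/t3.png",np.hstack([c["p"][60:300,140:420],w["p"][60:300,140:420]])[...,::-1])
to(.465,.093,.14,4.5)
E
```

```text
t: 21.0
eef_pos: [0.5639, -0.314, 0.1369]
eef_rot: [-0.109, 3.139, -0.001]
wrist_force: [0.8, 0.2, -1.2]
width: 0.332
grasp_force: 39.7
turn [ 0.0014 -0.0015 -0.0094] shift [ 0.0701  0.4125 -0.0038] now [ 0.5635 -0.3136  0.1355] t 21.1 F [ 0.33  0.3  -2.44] w 0.327 g 39.7
```

View pics/t3.png

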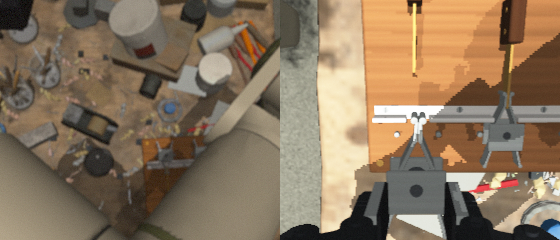

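Clip is held level; the other clips are in place. Carry it to the tray.

```bash
python3 -m inch '[0,0,-0.009,0.01,0.03,0,-1, 0,0,-0.009,0.02,0.07,0,-1, 0,0,-0.009,0.03,0.11,0,-1, 0,0,-0.009,0.04,0.15,0,-1, 0,0,-0.009,0.05,0.19,0,-1, 0,0,-0.009,0.061,0.23,0,-1, 0,0,-0.009,0.061,0.27,0,-1, 0,0,-0.009,0.061,0.31,0,-1, 0,0,-0.009,0.061,0.35,0,-1, 0,0,-0.009,0.061,0.385,0,-1, 0,0,-0.009,0.061,0.405,0,-1, 0,0,-0.009,0.061,0.413,0,-1]'
python3 -m inch '[0,0,0,0,0,0.02,-1, 0,0,0,0,0,0.04,-1, 0,0,0,0,0,0.06,-1, 0,0,0,0,0,0.07,-1, 0,0,0,0,0,0.07,-1]'
python3 - <<'E'
from h import *
to(.474,.094,.024,4.5)
w=cam("wrist");np.savez("w8.npz",**w);save(w,"w8.png")
E
```

```text
t: 22.3
eef_pos: [0.4737, 0.0954, 0.1358]
eef_rot: [0.126, -3.137, -0.0]
wrist_force: [-1.1, -0.4, -1.4]
width: 0.331
grasp_force: 39.7
t: 22.8
eef_pos: [0.474, 0.0933, 0.0654]
eef_rot: [0.122, -3.136, -0.0]
wrist_force: [0.1, 0.3, -0.2]
width: 0.331
grasp_force: 39.7
turn [ 0.0003 -0.0031 -0.0011] shift [-0.0002  0.0007  0.0414] now [0.474  0.0933 0.0654] t 22.8 F [ 0.1   0.29 -0.22] w 0.331 g 39.7
```

View pics/w8.png

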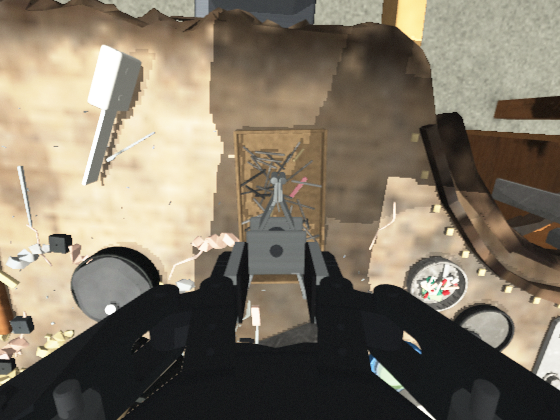

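Clip above the tray: tray corners about (237,130), (326,130), (323,280), (242,282); jaws at (277,178), housing (277,250).

Run:
```python
from h import *
c=dict(np.load("w8.npz")); q=np.array([ray(c,u,v,.014)[:2] for u,v in[(237,130),(326,130),(323,280),(242,282)]]);print(q.round(4),q.mean(0))
W=cloud(c);
for u,v in[(277,178),(277,250),(277,232)]: print(u,v,W[v,u].round(4))
```

```text
[[0.4128 0.0639]
 [0.4084 0.1198]
 [0.514  0.1307]
 [0.5203 0.072 ]] [0.46387587 0.09659556]
277 178 [0.4322 0.0905 0.061 ]
277 250 [0.4657 0.0931 0.0727]
277 232 [0.4573 0.0924 0.07  ]
```

```bash
python3 -m inch '[0,0,0,0,0.002,0.015,-1, 0,0,0,0,0.002,0.03,-1, 0,0,0,0,0.002,0.037,-1, 0,0,0,0,0.002,0.041,-1, 0,0,0,0,0.002,0.043,-1, 0,0,0,0,0.002,0.044,-1, 0,0,0,0,0.002,0.044,-1]'
```

```text
t: 23.55
eef_pos: [0.4746, 0.0958, 0.0229]
eef_rot: [-0.123, 3.139, -0.0]
wrist_force: [0.2, 0.1, -0.9]
width: 0.335
grasp_force: 39.7
```

```bash
python3 -m inch '[0,0,0,0,0,0.001,-1, 0,0,0,0,0,0.002,-1, 0,0,0,0,0,0.002,-1]'
```

```text
t: 23.85
eef_pos: [0.4743, 0.0958, 0.0206]
eef_rot: [0.123, -3.139, 0.0]
wrist_force: [0.4, 0.1, -1.2]
width: 0.328
grasp_force: 39.7
```

```bash
python3 -m inch '[0,0,0,0,0,0.0007,-1, 0,0,0,0,0,0.0014,-1, 0,0,0,0,0,0.0014,-1]'
```

```text
t: 24.15
eef_pos: [0.4745, 0.0958, 0.0202]
eef_rot: [-0.123, 3.138, -0.0]
wrist_force: [-3.4, -0.0, 13.1]
width: 0.33
grasp_force: 41.1
```

```bash
python3 -m inch '[0,0,0,0,0,-0.0008,-1, 0,0,0,0,0,-0.0008,-0.3, 0,0,0,0,0,-0.0008,0, 0,0,0,0,0,-0.0008,0.1, 0,0,0,0,0,-0.0008,0.1, 0,0,0,0,0,-0.02,0.1, 0,0,0,0,0,-0.06,0.1, 0,0,0,0,0,-0.1,0.1, 0,0,0,0,0,-0.14,0.1, 0,0,0,0,0.05,-0.14,0.1, 0,0,0,0,0.1,-0.14,0.1, 0,0,0,0,0.15,-0.14,0.1]'
python3 -m inch '[0,0,0,0.05,0.05,0,0, 0,0,0,0.08,0.1,0,0, 0,0,0,0.1,0.15,0,0, 0,0,0,0.1,0.2,0,0, 0,0,0,0.1,0.2,0,0]'
python3 - <<'E'
from h import *
c=cam("top");np.savez("t4.npz",**c)
cv2.imwrite("pics/t4.png",cv2.resize(c["p"][120:295,150:415],None,fx=3,fy=3,interpolation=2)[...,::-1])
to(.4,.3,.2)
E
```

```text
t: 25.35
eef_pos: [0.4624, 0.2468, 0.1596]
eef_rot: [-0.121, 3.138, 0.0]
wrist_force: [0.7, 0.3, -0.3]
width: 0.552
grasp_force: 0.0
t: 25.85
eef_pos: [0.3456, 0.4396, 0.1592]
eef_rot: [-0.126, 3.139, 0.001]
wrist_force: [0.2, -0.8, 0.9]
width: 0.498
grasp_force: 0.0
turn [ 0.002 -0.     0.014] shift [-0.0432 -0.1461 -0.0413] now [0.3449 0.4421 0.159 ] t 25.9 F [-1.69 -0.05 -0.3 ] w 0.501 g 0.0
```

View pics/t4.png

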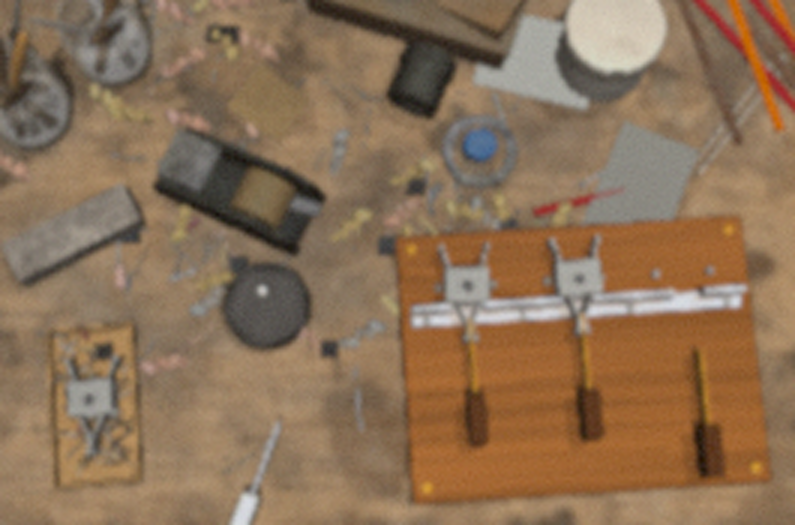

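The clip lies lengthwise in the tray at (90,400). The drawn gauge stands on the board at (708,435), and the other two clips still hold their gauges. Nothing else has moved.

```bash
python3 -c "
from bench import r
print(r.job_done())"
```

```text
the job is handed in; nothing more can be done
None
```

I pull-tested all three clips: the clip behind the -y slot (right-hand, seen from the robot) held weakest at about 2 N, against about 7–8 N for the other two. I drew its gauge out and left it standing on the board, laid the clip in the scrap tray, and handed the job in at about 26 s; the last picture showed the other clips, their gauges and the bystanders in place.

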